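# Load the square bottle through the sprung flap gate of the cap checker

### The arm

A 6-joint arm with a two-finger parallel gripper is mounted at the origin on the work surface. World frame = base frame: x ahead of the robot, y to its left, z up, the work surface at z = 0. Lengths are in mm, angles in rad, forces in N, time in s.
With the tool pointing down it reaches from about 400 to 925 mm from the base axis. Payload 12.5 kg.
Tool frame: the origin (TCP) lies at the very end of the fingers, on their centre line; the grasp point (between the pads) lies env.grip_point_offset behind it (env.grip_point_offset is the distance from the TCP to the grasp point, in mm); y points along the fingers, z is the direction in which the jaws open and shut, and the axes are right-handed (so a half turn about y gives the same grasp; the last joint's range is limited). The gripper opens to 95 mm and grips with 3 to 60 N. Pads are 20 mm wide; open, the fingers measure 119 mm over their backs; the gripper's body (75 mm by 180 mm) begins 59 mm behind the grasp point.
Start: joints at [1.186, 0.491, 1.559, -0, 1.092, -0.106], TCP at [171.984, 600.89, 214.661] pointing down, gripper open.
Joint ranges: [-3.1, 3.1], [-0.84, 2.19], [0.05, 2.79], [-1.13, 4.28], [0.06, 2.93], [-2.69, 2.69]. Speed limits (rad/s): [2.22, 2.22, 2.79, 3.14, 3.14, 3.14].

### API

Orientations are given as [roll, pitch, yaw] about the fixed x, y, z axes, in that order (R = Rz(yaw) Ry(pitch) Rx(roll)).
In Python, from cell import readout, read_camera, env, nets gives the robot as it stands.
- The arm moves only by the tool apply_moves, never from a script. Its argument "increments" is a list of rows, each a list of 3 entries, a list of its own where there are three numbers: the shift along the tool's x, y, z in cm, then the turn, a rotation vector about the tool's x, y, z in degrees, then the finger opening in cm, from 0 to 9.51. A call has exactly 5 rows; each row shifts and turns the pose as measured when the row begins, along the tool's axes as they then stand; what a row does not reach is not made up. A row lasts 1/8 s, in which the tool goes at most 62.5 mm and 10.7 degrees, less where a joint would pass 70% of its speed; a pose out of reach is approached as far as the arm can. A call with a gripper value outside its range is refused whole. The fingers move at their own pace and stop on an object; the grip force is fixed at half the most. Time passes only in rows, so rows that do not move let the fingers close, or fill a call up. It gives the time, the measured TCP pose, the force and the opening at its end, in the units of the state.
- readout.state(): the state, without advancing time (a new reading comes with each control period).
- read_camera(name): name is "scene" or "top" or "wrist"; returns a dict with "img" (400x640x3 uint8, red, green, blue), "vfov" (degrees; the focal length in pixels is half the picture's height over the tangent of half this angle, whatever the lens; pixels are square), "cx", "cy" (the principal point, pixels), "distortion" ([k1, k2, p1, p2, k3] as OpenCV has them; the pictures are not rectified), "rvec" (rotation vector, rad) and "tvec" (3), from world to camera coordinates, as OpenCV has them; the wrist camera has in their place "mount" (4x4, takes a point from camera to tool coordinates, whose origin is the TCP and whose axes are the tool frame's). Camera axes: x right, y down, z forward; pixel columns grow to the right and rows downward; lengths in mm; the calibration is good to about 2 mm. A picture is of the moment at which its call begins: read the wrist's pose just before it. There is no depth.
- env.job_done(): hands the job in, once; it reports no verdict.
Trained networks look in a picture, given as the dict that the camera call returned (one of the last four; its "shot" number tells which), for a name from the list of things; names that differ only in an ending like _2 or _b are one class to them, and where a whole thing is asked for, a point or a joint stands for the part that bears it (a point fixed in the world has none). Each returns a list of dicts, best first, with "confidence" (0 to 1); they miss things now and then, are a little off and sometimes report something else, mostly with a low value. They report only what shows in the picture. A call takes as long as a camera call. They do not tell look-alikes from the thing itself.
- nets.look_for(picture, thing): "point" ([x, y, z] in mm, in the coordinates of the camera as it stood for that picture, good to about 4 mm: the middle of the surface that is visible of it).
- nets.mark_of(picture, thing): "point" ([x, y, z] in mm, in the coordinates of the camera as it stood for that picture, good to about 4 mm: a listed point, or the origin of a listed thing).
The state is a dict: "t": time; "joints": joint angles; "qvel": joint speeds; "tau": joint torques, N m; "eef_pos": TCP position; "tcp_rot": TCP orientation; "ft_force": force on the tool from outside, world axes, zero at the start; "moment": the same for the moment, N m; "opening": opening from 0.0 (shut) to 1.0 (fully open).
Only numpy, scipy, OpenCV 4.12 (cv2) and the standard library are available. Lean on these libraries where they do the work, as an engineer would, in place of code of your own. Each camera call takes 0.05 s, during which the arm holds its last target. There are 200 camera calls.

### The job

Put the square white bottle on the checker's feed track and push it, cap first, in through the sprung two-leaf flap gate until its cap presses the sprung sensing plate inside clearly back, to about half of its travel, without ramming it. Leave the bottle lying inside against the plate with both flaps swung shut behind it, and leave the other things on the bench where they are.

Things in the scene. Friction and masses are not known exactly. Their poses are not given: they have to be found in the camera images.
- bottle: The item: white plastic bottle of square section, lying on its side. Body 90 mm long, 50 x 50 mm, then a round ribbed cap of 40 mm diameter; 120 mm long in all, about 0.3 kg (varies). Origin: middle of its length and width, on its underside; x points along it to the cap, z up. The slide box near it has its length but is a flat case without a cap.
- bottle_cap (a point): Centre of the outer face of the bottle's cap, 60 mm from its origin along +x and 25 mm above its underside.
- bottle_base (a point): Centre of the flat 50 x 50 mm base of the bottle, 60 mm from its origin along -x and 25 mm above its underside.
- checker: Fixed white bench machine with a low tunnel whose entrance is closed by a sprung flap gate of two steel leaves. Origin on the table under the middle of the shut gate; x points into the tunnel (the way to push), y left, z up. Tunnel x = 0 to 205 mm, walls 12 mm thick, 68 mm apart inside, flat clear roof, top 106 mm above the table. The machine's taller body (155 mm high, 210 mm wide) begins at x = 205 mm.
- track (a point): Middle of the top of the feed track, 82 mm before the gate (checker x = -82 mm), 12 mm above the table; axes as the checker's. The track is a flat aluminium deck 100 mm wide from checker x = -170 mm on into the tunnel at the same height; two guide strips, 6 mm high and 58 mm apart inside, run along it from x = -150 mm to the gate.
- lintel (a point): Middle of the underside of the roof's front edge, right over the gate, 100 mm above the table. Under it only slim, closed fingers leaning well forward (about 45 degrees) can follow the bottle in; beside the bottle there is no room for fingers in the tunnel. With the bottle against the plate its base lies 33 to 43 mm inside the gate, clear of the leaves.
- flap_l (a joint): Angle of the left leaf (checker +y) in rad: 0 shut, positive swung into the tunnel, limit 1.5. Steel leaf 29 mm wide, 4 mm thick, 80 mm high, on an upright hinge at checker x = 0, y = +31 mm. It opens inward only; a spring shuts it, about 0.5 N at its free edge to begin to open, 1.5 N wide open. It cannot shut while something stands within 29 mm behind it.
- flap_r (a joint): Angle of the right leaf in rad: mirror image of flap_l, hinge at checker y = -31 mm.
- plate_face (a point): Centre of the front face of the sensing plate in the tunnel, 56 mm wide and 52 mm high, 42 mm above the table; axes as the checker's. Its rest position lies 153 to 163 mm inside the gate (x of the checker) and differs from run to run.
- plate (a joint): How far the sensing plate is pressed back, in m: 0 at rest, 0.012 at its hard end stop. Spring: about 2.4 N to start, 0.6 N more for each mm, 9.6 N at the end stop; when let go it slides back and may carry the bottle back with it some mm.
- slidebox: Bystander: closed flat white slide box 120 x 56 x 32 mm, loose, near the bottle. Origin under its centre, x along its length.
- round1: Bystander: round white bottle 48 mm in diameter, 95 mm tall, standing loose. Origin under its centre.
- round2: Bystander: round white bottle like round1.
- round3: Bystander: round white bottle 48 mm in diameter, 110 mm tall, standing loose.
- tubebox: Bystander: blue microtube box 90 x 90 mm, 42 mm tall, loose, beyond the feed track. Origin under its centre.
- petri: Bystander: clear dish 90 mm in diameter, 16 mm tall, loose, on the robot's side of the feed track. Origin under its centre.
There are look-alikes about, which are no part of the job. What is shaped like the bottle but black or brown is not meant.

How it is judged (in metres and radians):
On the way, in this order (a step that is already met when the one before it is completed fails the run):
1. the bottle, cap first, pushes both flaps open (value of joint each of flap_l, flap_r above 0.35 rad and x of bottle_cap in the frame of checker above 0.015 m and x of bottle_base in the frame of checker below 0 m and angle between the x axis of bottle and the x axis of checker, either way round below 0.35 rad), for 0.05 s.
2. the cap presses the sensing plate back at least 4 mm (value of joint plate above 0.004 m and contact force between bottle and plate above 2 N and x of bottle_base in the frame of checker above 0.025 m), for 0.1 s.
At the end, for the whole second after the job is handed in: The bottle lies still and flat in the tunnel, cap first and in line with it (within 0.2 rad), its base at least 25 mm inside the gate, its cap within 6 mm of the sensing plate, and both flaps are shut (under 0.1 rad) (x of bottle_base in the frame of checker above 0.025 m and x of bottle_cap in the frame of plate_face above -0.006 m and height (world z) of each of bottle_base, bottle_cap below 0.047 m and angle between the x axis of bottle and the x axis of checker, either way round below 0.2 rad and linear speed of bottle below 0.01 m/s and value of joint each of flap_l, flap_r below 0.1 rad); the robot touches nothing.
It fails at once if the bottle is rammed against the sensing plate (over 25 N) (contact force between bottle and plate above 25 N).
It fails at once if another thing on the bench is moved more than 30 mm (distance of any of slidebox, round1, round2, round3, tubebox, petri from where it was at the start of the episode above 0.03 m).
It also fails if it takes over 59 s, if anything falls off the work surface, if the arm or the gripper's body presses on something with over 40 N, if the wrist force passes 120 N, or if a joint passes its speed limit or range.

## Working session

There is one attempt and no reset: what is moved stays moved. The work goes in short steps, Python scripts to look and compute and a tool call to move; the robot and the scene stay as the last step left them, time stands still between calls to the robot, and variables do not carry over. Pictures are saved under pics/ and viewed, about 8 in all and at most 12, crops included, and the job is handed in when it is done.

Besides the shell and the picture viewer there is one more tool, called after "Emit:" by a JSON object that holds its "fn" and its "kwargs", one argument or row to a line. apply_moves: Moves the arm, as the interface text tells. Its arguments: {"type":"object","properties":{"increments":{"type":"array"}},"required":["increments"]}

```bash
ls; mkdir -p pics; cat > h.py <<'E'
import numpy as np, cv2
from scipy.spatial.transform import Rotation as R
from cell import readout, read_camera, env, nets
def T_tool(s):
    T=np.eye(4); T[:3,:3]=R.from_euler('xyz',s['tcp_rot']).as_matrix(); T[:3,3]=s['eef_pos']; return T
def cam(name):
    s=readout.state(); p=read_camera(name)
    if name=='wrist': p['T']=T_tool(s)@np.array(p['mount'])
    else:
        Rm=cv2.Rodrigues(np.array(p['rvec'],float))[0]; T=np.eye(4); T[:3,:3]=Rm.T; T[:3,3]=-Rm.T@np.array(p['tvec'],float).ravel(); p['T']=T
    f=p['img'].shape[0]/2/np.tan(np.radians(p['vfov'])/2)
    p['K']=np.array([[f,0,p['cx']],[0,f,p['cy']],[0,0,1.]]); return p
def w(p,pt): return (p['T']@np.r_[pt,1])[:3]
def px(p,P):
    Ti=np.linalg.inv(p['T']); q=(Ti@np.r_[P,1])[:3]
    return cv2.projectPoints(q.reshape(1,1,3),np.zeros(3),np.zeros(3),p['K'],np.array(p['distortion'],float))[0].ravel()
def ray(p,uv,z):
    n=cv2.undistortPoints(np.array(uv,float).reshape(1,1,2),p['K'],np.array(p['distortion'],float)).ravel()
    d=p['T'][:3,:3]@np.r_[n,1]; o=p['T'][:3,3]; return o+d*(z-o[2])/d[2]
def save(p,n,crop=None,sc=1):
    im=p['img'][:,:,::-1]
    if crop: im=im[crop[1]:crop[3],crop[0]:crop[2]]
    cv2.imwrite('pics/'+n,cv2.resize(im,None,fx=sc,fy=sc,interpolation=cv2.INTER_CUBIC))
def find(p,t,f='mark_of',k=3):
    for d in getattr(nets,f)(p,t)[:k]:
        P=w(p,d['point']); print(t,f[:4],round(d['confidence'],2),P.round(0),px(p,P).round(0))
E
python3 - <<'E'
from h import *
s=readout.state(); print({k:np.round(v,3) for k,v in s.items()}, env.grip_point_offset)
a=cam('top'); save(a,'top.png'); b=cam('scene'); save(b,'scene.png')
for p in(a,b):
    print(p['T'][:3,3])
    for t in 'bottle bottle_cap bottle_base checker track lintel plate_face slidebox round1 tubebox petri'.split(): find(p,t)
E
```

```text
pics
{'t': np.float64(0.0), 'joints': array([ 1.186,  0.492,  1.559,  0.   ,  1.092, -0.106]), 'qvel': array([-0.001,  0.003, -0.001,  0.001, -0.002,  0.   ]), 'tau': array([ 1.0000e-03, -6.1265e+01, -2.5817e+01,  6.9000e-02,  4.8000e-02,
       -0.0000e+00]), 'eef_pos': array([171.872, 600.64 , 214.07 ]), 'tcp_rot': array([-1.572,  0.   , -0.279]), 'ft_force': array([ 0.336, -0.329, -0.546]), 'moment': array([0.014, 0.016, 0.012]), 'opening': np.float64(1.003)} 18.8
[ 413.08095345 -103.89853724 1614.95584349]
bottle mark 0.97 [ 450. -316.   -2.] [381. 223.]
bottle mark 0.8 [ 500. -479.    5.] [431. 208.]
bottle mark 0.7 [ 318. -292.   -1.] [374. 264.]
bottle_cap mark 0.95 [ 436. -262.   24.] [365. 228.]
bottle_cap mark 0.85 [ 343. -349.   25.] [392. 257.]
bottle_cap mark 0.84 [ 553. -453.   20.] [423. 191.]
bottle_base mark 0.84 [ 299. -234.   25.] [357. 271.]
bottle_base mark 0.69 [ 452. -505.   23.] [440. 223.]
bottle_base mark 0.66 [ 476. -373.   26.] [400. 215.]
checker mark 0.95 [544.  61.   1.] [265. 195.]
track mark 0.95 [535. -23.   8.] [291. 198.]
track mark 0.51 [ 730. -12
[... 523 characters left out ...]
.   -2.] [242. 168.]
bottle mark 0.72 [538. -21.  12.] [354. 221.]
bottle_cap mark 0.85 [ 558. -452.   26.] [179. 248.]
bottle_cap mark 0.74 [ 435. -264.   23.] [254. 197.]
bottle_base mark 0.82 [ 300. -239.   21.] [260. 155.]
bottle_base mark 0.7 [ 477. -373.   22.] [211. 216.]
checker mark 0.75 [544.  60.  -0.] [386. 222.]
track mark 0.97 [539. -22.  11.] [354. 222.]
lintel mark 0.87 [543.  59.  99.] [390. 199.]
slidebox mark 0.6 [ 611. -285.   -3.] [251. 264.]
round1 mark 0.84 [ 725. -240.    1.] [274. 305.]
round1 mark 0.59 [338. 293.   1.] [453. 148.]
round1 mark 0.22 [392. -72.   0.] [326. 179.]
tubebox mark 0.65 [741. -19.  -1.] [370. 299.]
petri mark 0.72 [394. -71.  -3.] [326. 181.]
```

View pics/top.png

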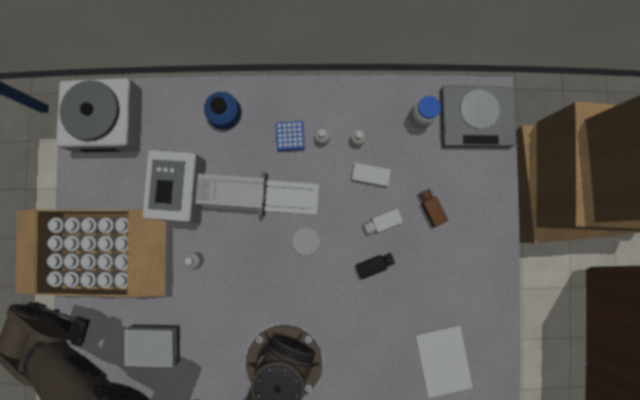

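View pics/scene.png

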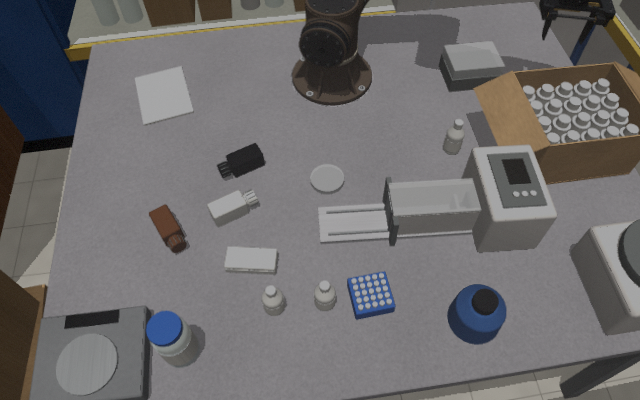

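```bash
cat >> h.py <<'E'
def goto(P,rpy=None,Rm=None,s=None):
    s=s or readout.state(); T=T_tool(s)
    d=T[:3,:3].T@(np.array(P)-T[:3,3])/10
    r=np.zeros(3)
    if rpy is not None: Rm=R.from_euler('xyz',rpy,degrees=True).as_matrix()
    if Rm is not None: r=R.from_matrix(T[:3,:3].T@Rm).as_rotvec(degrees=True)
    print('shift cm',d.round(2),'rot deg',r.round(1)); return d,r
def st():
    s=readout.state(); print('t',round(s['t'],2),'p',s['eef_pos'].round(1),'rpy',np.degrees(s['tcp_rot']).round(1),'F',s['ft_force'].round(1),'op',round(float(s['opening']),3),'j',s['joints'].round(2)); return s
E
python3 - <<'E'
from h import *
a=cam('top'); save(a,'c1.png',(340,140,460,290),5)
goto([450,250,270]); goto([456,-318,270],[-90,0,-70])
E
```

```text
shift cm [ 36.38  -5.54 -26.08] rot deg [0. 0. 0.]
shift cm [ 52.59  -5.54 -80.52] rot deg [-0. 54. -0.]
```

View pics/c1.png

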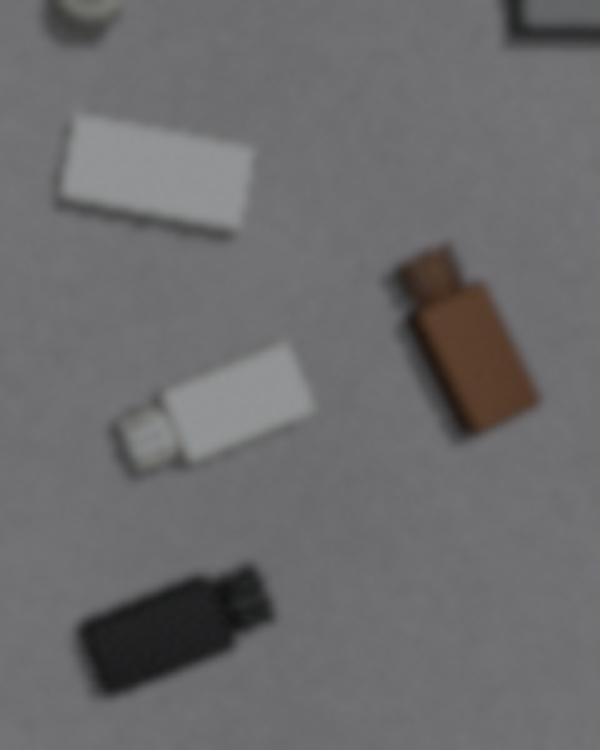

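The candidates, by top-image pixel, are:
- White capped bottle (383,221): chosen.
- Slide box (371,174): flat, no cap.
- Black bottle (375,265): wrong colour.
- Brown bottle (434,208): wrong colour.

The crop confirms a square white body with a ribbed cap pointing left, toward the gate.

Emit:
{"fn": "apply_moves", "kwargs": {
  "increments": [
    [[5.2, -0.8, -3.7], [0, 0, 0], 9.5],
    [[5.2, -0.8, -3.7], [0, 0, 0], 9.5],
    [[5.2, -0.8, -3.7], [0, 0, 0], 9.5],
    [[5.2, -0.8, -3.7], [0, 0, 0], 9.5],
    [[5.2, -0.8, -3.7], [0, 0, 0], 9.5]
  ]
}}

```text
t: 1.88
eef_pos: [366.7, 357.1, 253.4]
tcp_rot: [-1.57, -0.001, -0.272]
ft_force: [-0.3, 0.3, 0.1]
opening: 0.999
```

Emit:
{"fn": "apply_moves", "kwargs": {
  "increments": [
    [[5.2, -0.8, -3.7], [0, 0, 0], 9.5],
    [[5.2, -0.8, -3.7], [0, 0, 0], 9.5],
    [[1.6, 0, -5.4], [0, 0, 0], 9.5],
    [[1.6, 0, -5.4], [0, 0, 0], 9.5],
    [[1.6, 0, -5.4], [0, 0, 0], 9.5]
  ]
}}

```text
t: 2.5
eef_pos: [449.1, 85.9, 269.7]
tcp_rot: [-1.568, -0.004, -0.273]
ft_force: [1.1, -0.5, 0.0]
opening: 0.999
```

Emit:
{"fn": "apply_moves", "kwargs": {
  "increments": [
    [[1.6, 0, -5.4], [0, 0, 0], 9.5],
    [[1.6, 0, -5.4], [0, 0, 0], 9.5],
    [[1.6, 0, -5.4], [0, 0, 0], 9.5],
    [[1.6, 0, -5.4], [0, 0, 0], 9.5],
    [[1.6, 0, -5.4], [0, 0, 0], 9.5]
  ]
}}

```text
t: 3.12
eef_pos: [452.3, -205.2, 270.9]
tcp_rot: [-1.568, -0.007, -0.273]
ft_force: [0.4, -0.1, -0.5]
opening: 0.999
```

Emit:
{"fn": "apply_moves", "kwargs": {
  "increments": [
    [[0, 0, 0], [0, 9.5, 0], 9.5],
    [[0, 0, 0], [0, 9.5, 0], 9.5],
    [[0, 0, 0], [0, 9.5, 0], 9.5],
    [[0, 0, 0], [0, 9.5, 0], 9.5],
    [[0, 0, 0], [0, 9.5, 0], 9.5]
  ]
}}

```text
t: 3.75
eef_pos: [451.6, -210.0, 270.6]
tcp_rot: [-1.564, -0.003, -1.133]
ft_force: [-0.7, 0.1, 0.3]
opening: 1.0
```

```bash
python3 - <<'E'
from h import *
st(); p=cam('wrist'); save(p,'w1.png'); print(p['mount'])
for t in 'bottle bottle_cap bottle_base track lintel checker petri'.split(): find(p,t)
goto([456,-318,150],[-90,0,-70])
E
```

```text
t 3.75 p [ 451.6 -210.   270.6] rpy [-89.6  -0.2 -64.9] F [-0.7  0.1  0.3] op 1.0 j [-0.57  0.25  1.79  0.    1.1  -1.01]
[[-1.82733294e-04  9.62324774e-01  2.71902547e-01 -7.59026375e+01]
 [ 3.19418810e-04 -2.71902481e-01  9.62324757e-01 -1.69642281e+02]
 [ 9.99999932e-01  2.62699560e-04 -2.57698998e-04  3.31809449e-01]
 [ 0.00000000e+00  0.00000000e+00  0.00000000e+00  1.00000000e+00]]
bottle mark 0.77 [ 455. -321.   -0.] [288. 229.]
bottle mark 0.55 [ 319. -297.   -4.] [214. 180.]
bottle_cap mark 0.72 [ 429. -263.   24.] [286. 195.]
bottle_cap mark 0.66 [ 556. -453.   23.] [311. 323.]
bottle_base mark 0.84 [ 291. -240.   22.] [203. 140.]
bottle_base mark 0.83 [ 451. -502.   28.] [242. 325.]
bottle_base mark 0.55 [ 474. -374.   26.] [285. 269.]
track mark 0.85 [538. -24.  10.] [430.  73.]
lintel mark 0.46 [ 454. -322.    1.] [287. 230.]
checker mark 0.83 [543.  53.   2.] [459.  21.]
petri mark 0.68 [391. -69.   0.] [319.  56.]
shift cm [ 9.9  12.06 -4.35] rot deg [-0.4  5.5  0.2]
```

Emit:
{"fn": "apply_moves", "kwargs": {
  "increments": [
    [[3.3, 3.5, -1.5], [0, 2.5, 0], 9.5],
    [[3.3, 3.5, -1.5], [0, 2.5, 0], 9.5],
    [[2.8, 3.5, -1.2], [0, 0, 0], 9.5],
    [[0, 0, 0], [0, 0, 0], 9.5],
    [[0, 0, 0], [0, 0, 0], 9.5]
  ]
}}

```text
t: 4.78
eef_pos: [452.0, -315.5, 164.2]
tcp_rot: [-1.561, -0.005, -1.208]
ft_force: [0.6, -0.1, 0.5]
opening: 1.002
```

```bash
python3 - <<'E'
from h import *
st(); p=cam('wrist'); save(p,'w2.png')
for t in 'bottle bottle_cap bottle_base'.split(): find(p,t)
E
```

```text
t 4.78 p [ 452.  -315.5  164.2] rpy [-89.5  -0.3 -69.2] F [ 0.6 -0.1  0.5] op 1.002 j [-0.73  0.44  1.81  0.01  0.88 -1.1 ]
bottle mark 0.92 [ 319. -297.   -4.] [210. 124.]
bottle mark 0.83 [ 502. -480.   -1.] [307. 308.]
bottle mark 0.68 [ 455. -321.    1.] [316. 187.]
bottle_cap mark 0.83 [ 554. -455.   26.] [353. 317.]
bottle_cap mark 0.63 [ 432. -266.   26.] [314. 136.]
bottle_cap mark 0.57 [ 336. -350.   20.] [204. 178.]
bottle_base mark 0.69 [ 295. -238.   22.] [194.  59.]
bottle_base mark 0.56 [ 452. -504.   26.] [262. 324.]
bottle_base mark 0.44 [ 728. -242.    1.] [547. 205.]
```

View pics/w2.png

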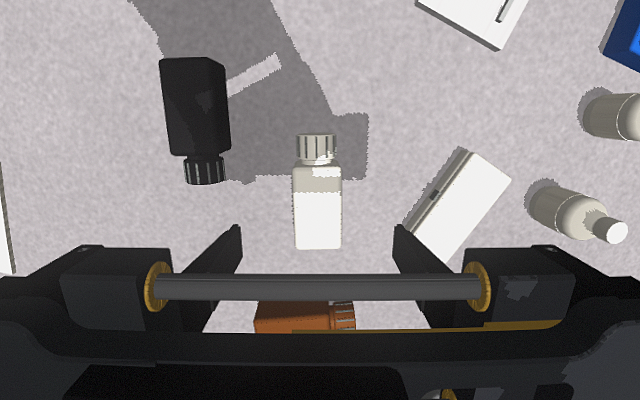

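```bash
python3 - <<'E'
from h import *
s=st(); p=cam('wrist')
for uv in [(296,248),(341,248),(292.5,175),(342,175),(316,134),(317,150)]: print(uv,ray(p,uv,50).round(1),ray(p,uv,45).round(1))
for y in (-69,-70,-68): goto([455,-321,15],[-90,0,y])
E
```

```text
t 4.97 p [ 452.2 -315.3  164.7] rpy [-89.4  -0.4 -69.2] F [-0.1  0.1 -0. ] op 1.005 j [-0.73  0.44  1.81  0.01  0.88 -1.1 ]
(296, 248) [ 454.5 -379.3   50. ] [ 455.  -381.6   45. ]
(341, 248) [ 498.9 -362.6   50. ] [ 500.2 -364.7   45. ]
(292.5, 175) [ 424.9 -306.7   50. ] [ 424.9 -307.8   45. ]
(342, 175) [ 470.2 -289.6   50. ] [ 471.1 -290.4   45. ]
(316, 134) [ 432.4 -261.7   50. ] [ 432.5 -262.    45. ]
(317, 150) [ 438.6 -275.4   50. ] [ 438.9 -276.    45. ]
shift cm [ 0.54 14.97 -0.09] rot deg [-0.6 -0.2  0.4]
shift cm [ 0.54 14.97 -0.09] rot deg [-0.6  0.8  0.4]
shift cm [ 0.54 14.97 -0.09] rot deg [-0.6 -1.2  0.4]
```

Emit:
{"fn": "apply_moves", "kwargs": {
  "increments": [
    [[0.6, 4.0, 0.1], [-0.6, -0.5, 0.4], 9.5],
    [[0.5, 4.0, 0.1], [0, -0.4, 0], 9.5],
    [[0, 4.0, 0], [0, 0, 0], 9.5],
    [[0, 2.0, 0], [0, 0, 0], 9.5],
    [[0, 0, 0], [0, 0, 0], 9.5]
  ]
}}

```text
t: 5.65
eef_pos: [461.5, -325.0, 25.1]
tcp_rot: [-1.568, -0.007, -1.188]
ft_force: [-0.0, 0.0, 1.5]
opening: 0.999
```

```bash
python3 - <<'E'
from h import *
s=st(); goto([458,-325,14],[-90,0,-68.2])
E
```

```text
t 5.65 p [ 461.5 -325.    25.1] rpy [-89.8  -0.4 -68.1] F [-0.   0.   1.5] op 0.999 j [-0.73  0.66  1.88 -0.    0.6  -1.11]
shift cm [-0.13  1.11 -0.33] rot deg [-0.2  0.1  0.4]
```

Emit:
{"fn": "apply_moves", "kwargs": {
  "increments": [
    [[-0.1, 1.2, -0.3], [0, 0, 0.4], 9.5],
    [[0, 0, 0], [0, 0, 0], 9.5],
    [[0, 0, 0], [0, 0, 0], 4.0],
    [[0, 0, 0], [0, 0, 0], 4.0],
    [[0, 0, 0], [0, 0, 0], 4.0]
  ]
}}

```text
t: 6.28
eef_pos: [459.5, -326.0, 15.8]
tcp_rot: [-1.565, -0.004, -1.187]
ft_force: [-0.3, -0.7, -0.2]
opening: 0.739
```

Emit:
{"fn": "apply_moves", "kwargs": {
  "increments": [
    [[0, 0, 0], [0, 0, 0], 4.0],
    [[0, 0, 0], [0, 0, 0], 4.0],
    [[0, -3, 0], [0, 0, 0], 4.0],
    [[0, -4, 0], [0, 0, 0], 4.0],
    [[0, -5, 0], [0, 0, 0], 4.0]
  ]
}}

```text
t: 6.9
eef_pos: [456.8, -324.2, 134.3]
tcp_rot: [-1.57, 0.006, -1.187]
ft_force: [0.4, 0.2, -4.3]
opening: 0.527
```

```bash
python3 - <<'E'
from h import *
s=st(); p=cam('wrist'); save(p,'w3.png')
for t in 'bottle bottle_cap track lintel checker'.split(): find(p,t)
a=cam('top'); save(a,'t3.png',(190,160,330,230),5.5); find(a,'track'); find(a,'checker');find(a,'lintel')
E
```

```text
t 6.9 p [ 456.8 -324.2  134.3] rpy [-90.    0.3 -68. ] F [ 0.4  0.2 -4.3] op 0.527 j [-0.74  0.5   1.8   0.    0.85 -1.12]
bottle mark 0.75 [ 319. -297.   -3.] [200. 115.]
bottle mark 0.65 [ 452. -318.  118.] [314. 221.]
bottle_cap mark 0.57 [ 338. -348.   22.] [195. 172.]
bottle_cap mark 0.55 [ 727. -239.    1.] [569. 209.]
track mark 0.79 [534. -23.  11.] [291. 198.]
track mark 0.26 [544.  60.  -2.] [266. 195.]
checker mark 0.6 [546.  62.   2.] [265. 194.]
checker mark 0.46 [739. -21.  -0.] [290. 136.]
lintel mark 0.87 [542.  61.  99.] [262. 193.]
```

View pics/t3.png

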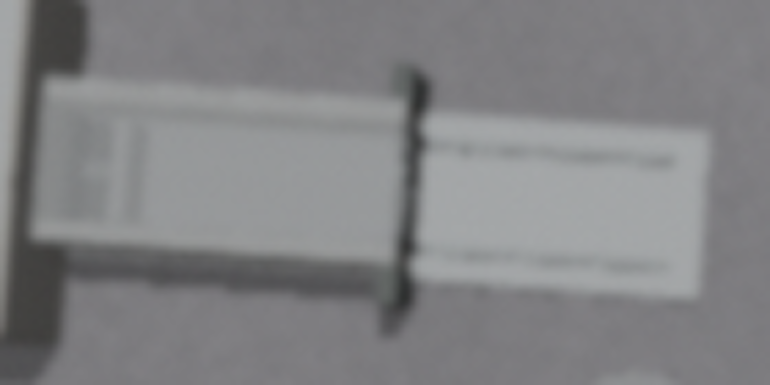

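```bash
python3 - <<'E'
from h import *
a=cam('top')
f=lambda u,v,z:ray(a,(190+u/5.5-.4,160+v/5.5-.4),z)
c=[f(*q,12) for q in [(712,130),(698,298),(425,112),(412,280)]]
t=[f(*q,106) for q in [(45,78),(35,240),(410,98),(392,265)]]
for x in c+t: print(x.round(1))
A=lambda d:np.degrees(np.arctan2(d[1],d[0])).round(2)
print(A(c[2]-c[0]),A(c[3]-c[1]),A(c[0]-c[1])+90,A(t[0]-t[2]),A(t[1]-t[3]))
end=(c[0]+c[1])/2; print('end',end.round(1))
E
```

```text
[ 581.  -114.9   12. ]
[ 481.7 -106.3   12. ]
[592.4  55.   12. ]
[492.8  62.3  12. ]
[602.2 260.2 106. ]
[511.  264.6 106. ]
[589.7  54.1 106. ]
[496.5  63.7 106. ]
86.16 86.23 85.05 86.53 85.86
end [ 531.3 -110.6   12. ]
```

Emit:
{"fn": "apply_moves", "kwargs": {
  "increments": [
    [[-4.9, 0, 3.7], [0, 0, 0], 4.0],
    [[-4.9, 0, 3.7], [0, 0, 0], 4.0],
    [[-4.9, 0, 3.7], [0, 0, 0], 4.0],
    [[-4.9, 0, 3.7], [0, 0, 0], 4.0],
    [[-4.9, 0, 3.7], [0, 0, 0], 4.0]
  ]
}}

```text
t: 8.07
eef_pos: [539.1, -25.4, 132.2]
tcp_rot: [-1.57, 0.005, -1.195]
ft_force: [0.7, -0.5, -3.4]
opening: 0.526
```

Emit:
{"fn": "apply_moves", "kwargs": {
  "increments": [
    [[0, 0, 0], [0, 9, 0], 4.0],
    [[0, 0, 0], [0, 9, 0], 4.0],
    [[0, 0, 0], [0, 8, 0], 4.0],
    [[0, 0, 0], [0, 0, 0], 4.0],
    [[0, 0, 0], [0, 0, 0], 4.0]
  ]
}}

```text
t: 8.7
eef_pos: [539.3, -19.9, 130.2]
tcp_rot: [-1.575, 0.005, -1.651]
ft_force: [-0.6, 0.4, -4.5]
opening: 0.528
```

```bash
python3 - <<'E'
from h import *
s=st(); goto([537.3,-26,80],[-90,0,-94])
p=cam('wrist'); save(p,'w4.png')
for t in 'track lintel checker plate_face bottle'.split(): find(p,t)
E
```

```text
t 8.7 p [539.3 -19.9 130.2] rpy [-90.3   0.3 -94.6] F [-0.6  0.4 -4.5] op 0.528 j [-0.16  0.48  1.86  0.01  0.81 -0.09]
shift cm [ 0.65  5.02 -0.13] rot deg [ 0.3 -0.6 -0.3]
lintel mark 0.6 [540.  57.  99.] [308. 113.]
checker mark 0.6 [545.  50.   1.] [317. 121.]
plate_face mark 0.45 [ 731. -121.   -1.] [490. 263.]
bottle mark 0.86 [539. -15. 116.] [316. 225.]
```

View pics/w4.png

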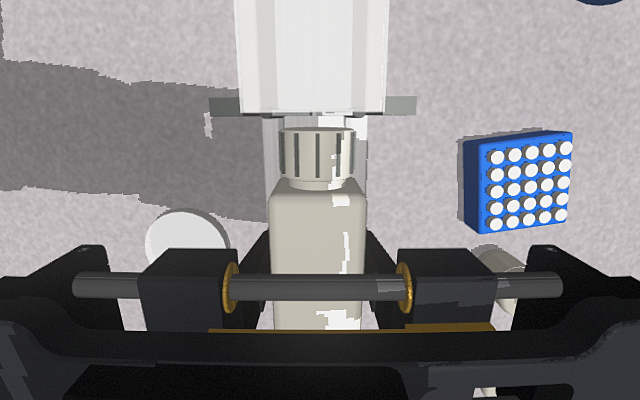

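```bash
python3 - <<'E'
from h import *
s=st(); p=cam('wrist')
x=np.array([.0698,.9976]); y=np.array([-.9976,.0698]); O=np.array([543.3,59.8])
def C(uv,z):
    q=ray(p,uv,z)[:2]-O; print(uv,z,(q@x).round(1),(q@y).round(1))
for uv in [(241,110),(384,110),(239,10),(387,10)]: C(uv,106)
for uv in [(262,150),(366,150),(262,200),(366,200)]: C(uv,12)
for uv in [(279,150),(355,150)]: C(uv,139)
for uv in [(270,210),(366,210),(272,300),(363,300)]: C(uv,164)
print((s['eef_pos'][:2]-O)@x,(s['eef_pos'][:2]-O)@y)
goto([537.3,-26,80],[-90,0,-94])
E
```

```text
t 9.0 p [539.4 -19.9 130.4] rpy [-90.2   0.3 -94.7] F [-0.1  0.2 -3.5] op 0.518 j [-0.16  0.48  1.86  0.01  0.81 -0.08]
(241, 110) 106 -0.1 45.2
(384, 110) 106 -1.3 -45.7
(239, 10) 106 57.7 42.5
(387, 10) 106 56.4 -45.4
(262, 150) 12 -35.9 51.2
(366, 150) 12 -37.1 -49.9
(262, 200) 12 -86.6 54.3
(366, 200) 12 -87.7 -51.5
(279, 150) 139 -22.2 17.6
(355, 150) 139 -22.7 -23.7
(270, 210) 164 -48.4 20.0
(366, 210) 164 -48.9 -26.6
(272, 300) 164 -99.0 21.9
(363, 300) 164 -99.5 -26.8
-79.77568718156097 -1.6818130600044356
shift cm [ 0.65  5.04 -0.14] rot deg [ 0.2 -0.7 -0.3]
```

Emit:
{"fn": "apply_moves", "kwargs": {
  "increments": [
    [[0.6, 1.0, -0.3], [0, -0.7, -0.3], 4.0],
    [[0, 3.0, 0], [0, 0, 0], 4.0],
    [[0, 3.0, 0], [0, 0, 0], 4.0],
    [[0, 1.0, 0], [0, 0, 0], 4.0],
    [[0, 0, 0], [0, 0, 0], 4.0]
  ]
}}

```text
t: 9.68
eef_pos: [534.9, -27.0, 47.3]
tcp_rot: [-1.574, -0.001, -1.638]
ft_force: [-0.4, -0.6, -4.2]
opening: 0.52
```

```bash
python3 - <<'E'
from h import *
s=st(); goto([536.3,-26,29],[-90,0,-94])
x=np.array([.0698,.9976]); y=np.array([-.9976,.0698]); O=np.array([543.3,59.8])
p=cam('wrist');find(p,'lintel');find(p,'bottle')
save(p,'w5.png')
print((s['eef_pos'][:2]-O)@x,(s['eef_pos'][:2]-O)@y)
E
```

```text
t 9.68 p [534.9 -27.   47.3] rpy [-90.2  -0.1 -93.8] F [-0.4 -0.6 -4.2] op 0.52 j [-0.17  0.6   1.93 -0.    0.61 -0.1 ]
shift cm [-0.11  1.83  0.13] rot deg [0.2 0.2 0.1]
bottle mark 0.81 [538. -22.  33.] [320. 225.]
-87.1740680553466 2.2725916160684374
```

View pics/w5.png

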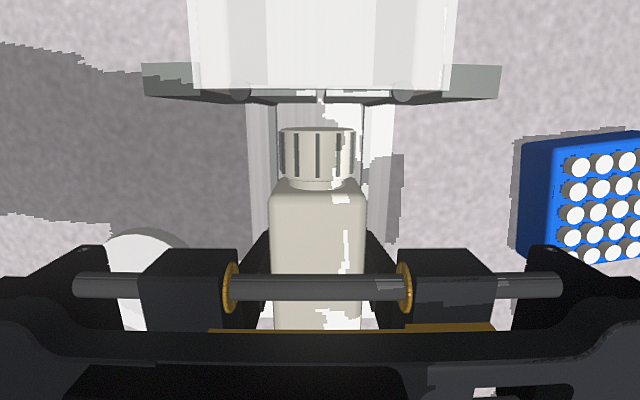

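Emit:
{"fn": "apply_moves", "kwargs": {
  "increments": [
    [[0, 0.9, 0.12], [0, 0, 0], 4.0],
    [[0, 0.8, 0], [0, 0, 0], 4.0],
    [[0, 0, 0], [0, 0, 0], 4.0],
    [[0, 0, 0], [0, 0, 0], 4.0],
    [[0, 0, 0], [0, 0, 0], 4.0]
  ]
}}

```text
t: 10.45
eef_pos: [537.6, -27.2, 31.8]
tcp_rot: [-1.569, -0.002, -1.638]
ft_force: [0.2, -0.3, -3.7]
opening: 0.523
```

```bash
python3 - <<'E'
from h import *
s=st(); goto([536.3,-26,29],[-90,0,-94])
E
```

```text
t 10.45 p [537.6 -27.2  31.8] rpy [-89.9  -0.1 -93.8] F [ 0.2 -0.3 -3.7] op 0.523 j [-0.17  0.63  1.93 -0.    0.58 -0.1 ]
shift cm [-0.11  0.28 -0.14] rot deg [-0.1  0.2  0.1]
```

Emit:
{"fn": "apply_moves", "kwargs": {
  "increments": [
    [[0, 0.35, -0.12], [0, 0, 0], 4.0],
    [[0, 0, 0], [0, 0, 0], 4.0],
    [[0, 0, 0], [0, 0, 0], 6.5],
    [[0, 0, 0], [0, 0, 0], 6.5],
    [[0, 0, 0], [0, 0, 0], 6.5]
  ]
}}

```text
t: 11.08
eef_pos: [537.1, -27.2, 29.0]
tcp_rot: [-1.567, -0.002, -1.638]
ft_force: [0.3, -0.1, -0.7]
opening: 0.677
```

Emit:
{"fn": "apply_moves", "kwargs": {
  "increments": [
    [[0, 0, 0], [0, 0, 0], 6.5],
    [[0, -3, 0], [0, 0, 0], 6.5],
    [[0, -5, 0], [0, 0, 0], 6.5],
    [[0, -5, 0], [0, 0, 0], 6.5],
    [[0, 0, 0], [0, 0, 0], 6.5]
  ]
}}

```text
t: 11.7
eef_pos: [536.6, -26.9, 162.6]
tcp_rot: [-1.568, -0.002, -1.638]
ft_force: [0.5, 0.2, -0.3]
opening: 0.685
```

```bash
cat >> h.py <<'E'
X=np.array([.0698,.9976]); Y=np.array([-.9976,.0698]); O=np.array([543.3,59.8])
def ck(P): q=np.array(P)[:2]-O; return np.round([q@X,q@Y,P[2]],1)
def wd(c): return np.r_[O+c[0]*X+c[1]*Y,c[2]]
E
python3 - <<'E'
from h import *
s=st(); print(ck(s['eef_pos']))
p=cam('wrist'); save(p,'w6.png')
for t in ('bottle','bottle_cap','bottle_base','lintel','plate_face'):
  for d in nets.mark_of(p,t)[:3]: print(t,round(d['confidence'],2),ck(w(p,d['point'])))
E
```

```text
t 11.7 p [536.6 -26.9 162.6] rpy [-89.8  -0.1 -93.8] F [ 0.5  0.2 -0.3] op 0.685 j [-0.17  0.43  1.84 -0.    0.87 -0.1 ]
[-86.9   0.6 162.6]
bottle 0.59 [-80.4   0.1  14.2]
bottle_cap 0.87 [-20.7   3.1  36.5]
bottle_base 0.64 [-137.8    1.1   37.7]
lintel 0.92 [-3.6  5.2 97.4]
lintel 0.5 [-82.6  -2.1  12.6]
```

View pics/w6.png

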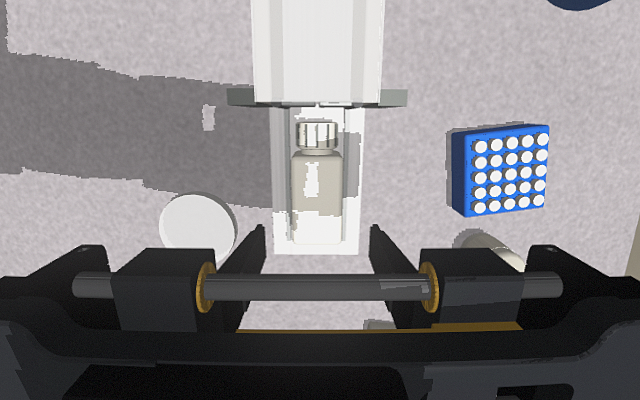

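Emit:
{"fn": "apply_moves", "kwargs": {
  "increments": [
    [[1.5, 0, 0], [0, 0, 10], 3],
    [[1.5, 0, 0], [0, 0, 10], 0],
    [[1.5, 0, 0], [0, 0, 10], 0],
    [[1.5, 0, 0], [0, 0, 10], 0],
    [[1, 0, 0], [0, 0, 10], 0]
  ]
}}

```text
t: 12.62
eef_pos: [531.6, -90.2, 134.0]
tcp_rot: [-1.572, 0.898, -1.636]
ft_force: [0.7, 0.7, -0.5]
opening: 0.216
```

```bash
python3 - <<'E'
from h import *
s=st(); print(ck(s['eef_pos']))
def RR(th):
    t=np.radians(th); x3=np.r_[X,0]; ty=x3*np.cos(t)+np.array([0,0,-np.sin(t)]); tz=-np.r_[Y,0]
    return np.c_[np.cross(ty,tz),ty,tz]
print(T_tool(s)[:3,:3].round(2))
for th in (37,40,45): goto(wd([-172,0,100]),Rm=RR(th)); 
E
```

```text
t 12.62 p [531.6 -90.2 134. ] rpy [-90.1  51.5 -93.7] F [ 0.7  0.7 -0.5] op 0.216 j [-0.64  0.69  1.78  0.74  1.35 -1.  ]
[-150.5    1.2  134. ]
[[-0.04  0.05  1.  ]
 [-0.62  0.78 -0.06]
 [-0.78 -0.62 -0.  ]]
shift cm [4.   0.43 0.11] rot deg [0.3 0.2 1.5]
shift cm [4.   0.43 0.11] rot deg [ 0.3  0.2 -1.5]
shift cm [4.   0.43 0.11] rot deg [ 0.3  0.2 -6.5]
```

Emit:
{"fn": "apply_moves", "kwargs": {
  "increments": [
    [[3.0, 0.4, 0.1], [0.3, 0.2, 0], 0],
    [[2.6, 1.2, 0], [0, 0, 0], 0],
    [[2.6, 1.8, 0], [0, 0, 0], 0],
    [[0, 0, 0], [0, 0, 0], 0],
    [[0, 0, 0], [0, 0, 0], 0]
  ]
}}

```text
t: 13.25
eef_pos: [528.9, -117.0, 40.5]
tcp_rot: [-1.587, 0.906, -1.66]
ft_force: [-0.4, -0.1, 0.1]
opening: 0.006
```

```bash
cat >> h.py <<'E'
def RR(th):
    t=np.radians(th); x3=np.r_[X,0]; ty=x3*np.cos(t)+np.array([0,0,-np.sin(t)]); tz=-np.r_[Y,0]
    return np.c_[np.cross(ty,tz),ty,tz]
E
python3 - <<'E'
from h import *
s=st(); print(ck(s['eef_pos']))
goto(wd([-150,0,45]),Rm=RR(38)); goto(wd([-60,0,45]),Rm=RR(38))
p=cam('wrist'); save(p,'w7.png')
for t in ('bottle','bottle_cap','bottle_base','lintel','plate_face'):
  for d in nets.mark_of(p,t)[:3]: print(t,round(d['confidence'],2),ck(w(p,d['point'])))
E
```

```text
t 13.25 p [ 528.9 -117.    40.5] rpy [-90.9  51.9 -95.1] F [-0.4 -0.1  0.1] op 0.006 j [-0.68  0.85  1.77  0.74  1.26 -1.11]
[-177.4    2.1   40.5]
shift cm [-2.05  1.88  0.18] rot deg [ 0.1 -0.7  0.1]
shift cm [-7.6   8.97  0.13] rot deg [ 0.1 -0.7  0.1]
bottle 0.96 [-80.8   3.   14.3]
bottle 0.54 [ -67.4 -197.5    1. ]
bottle_base 0.69 [-138.1    0.5   40.6]
lintel 0.58 [-2.1  4.3 97.2]
plate_face 0.68 [159.2  -2.1  43.4]
plate_face 0.4 [-20.    2.5  37.4]
```

View pics/w7.png

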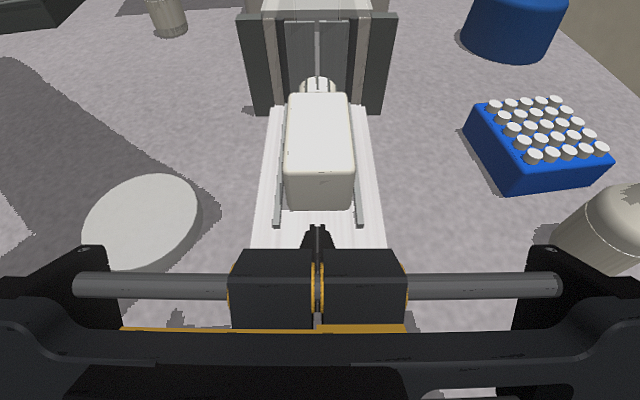

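Emit:
{"fn": "apply_moves", "kwargs": {
  "increments": [
    [[-1.0, 0.5, 0.2], [0, -0.7, 0], 0],
    [[-0.6, 0.8, 0], [0, 0, 0], 0],
    [[-0.4, 0.5, 0], [0, 0, 0], 0],
    [[-0.4, 0.5, 0], [0, 0, 0], 0],
    [[0, 0, 0], [0, 0, 0], 0]
  ]
}}

```text
t: 14.18
eef_pos: [533.9, -81.7, 46.7]
tcp_rot: [-1.566, 0.905, -1.634]
ft_force: [-0.5, 0.2, 0.3]
opening: 0.003
```

```bash
python3 - <<'E'
from h import *
s=st(); print(ck(s['eef_pos']))
goto(wd([-100,0,46]),Rm=RR(38))
E
```

```text
t 14.18 p [533.9 -81.7  46.7] rpy [-89.7  51.8 -93.6] F [-0.5  0.2  0.3] op 0.003 j [-0.63  0.83  1.81  0.79  1.23 -1.12]
[-141.8   -0.5   46.7]
shift cm [-2.53  3.33 -0.04] rot deg [0.  0.2 0.2]
```

Emit:
{"fn": "apply_moves", "kwargs": {
  "increments": [
    [[-0.5, 0.65, 0], [0, 0, 0], 0],
    [[-0.5, 0.65, 0], [0, 0, 0], 0],
    [[-0.5, 0.65, 0], [0, 0, 0], 0],
    [[-0.5, 0.65, 0], [0, 0, 0], 0],
    [[-0.5, 0.65, 0], [0, 0, 0], 0]
  ]
}}

```text
t: 14.8
eef_pos: [538.4, -41.7, 46.5]
tcp_rot: [-1.559, 0.901, -1.633]
ft_force: [-0.5, -5.0, 2.7]
opening: 0.005
```

```bash
python3 - <<'E'
from h import *
s=st(); print(ck(s['eef_pos']))
goto(wd([-60,0,46]),Rm=RR(38))
p=cam('wrist'); save(p,'w8.png')
for t in ('bottle','bottle_base'):
  for d in nets.mark_of(p,t)[:2]: print(t,round(d['confidence'],2),ck(w(p,d['point'])))
E
```

```text
t 14.8 p [538.4 -41.7  46.5] rpy [-89.3  51.6 -93.6] F [-0.5 -5.   2.7] op 0.005 j [-0.57  0.81  1.85  0.85  1.18 -1.13]
[-101.5   -2.2   46.5]
shift cm [-2.54  3.29 -0.23] rot deg [-0.3  0.3  0.4]
bottle 0.92 [-35.9   1.3  17.7]
bottle_base 0.86 [-98.6   1.4  38.6]
```

View pics/w8.png

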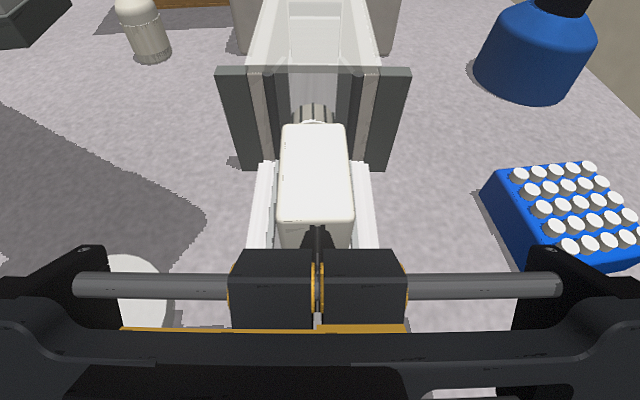

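Emit:
{"fn": "apply_moves", "kwargs": {
  "increments": [
    [[-0.5, 0.65, -0.15], [0, 0, 0.3], 0],
    [[-0.5, 0.65, -0.1], [0, 0, 0], 0],
    [[-0.5, 0.65, 0], [0, 0, 0], 0],
    [[-0.5, 0.65, 0], [0, 0, 0], 0],
    [[-0.5, 0.65, 0], [0, 0, 0], 0]
  ]
}}

```text
t: 15.58
eef_pos: [538.8, 0.9, 46.1]
tcp_rot: [-1.559, 0.906, -1.634]
ft_force: [-0.5, -4.6, 2.9]
opening: 0.0
```

```bash
python3 - <<'E'
from h import *
s=st(); print(ck(s['eef_pos']))
goto(wd([-20,0,46]),Rm=RR(38))
p=cam('wrist')
for t in ('bottle','bottle_base','plate_face'):
  for d in nets.mark_of(p,t)[:2]: print(t,round(d['confidence'],2),ck(w(p,d['point'])))
E
```

```text
t 15.57 p [538.8   0.9  46.1] rpy [-89.3  51.9 -93.6] F [-0.5 -4.6  2.9] op 0.0 j [-0.5   0.8   1.89  0.91  1.14 -1.14]
[-59.    0.3  46.1]
shift cm [-2.4   3.08  0.02] rot deg [-0.4  0.2  0.1]
bottle 0.65 [ 4.3  0.8 11.8]
bottle 0.37 [-3.3  2.4 99.8]
bottle_base 0.66 [-53.4  -0.   40.8]
```

Emit:
{"fn": "apply_moves", "kwargs": {
  "increments": [
    [[-0.5, 0.65, 0], [0, 0, 0.2], 0],
    [[-0.5, 0.65, 0], [0, 0, 0], 0],
    [[-0.5, 0.65, 0], [0, 0, 0], 0],
    [[-0.5, 0.65, 0], [0, 0, 0], 0],
    [[-0.5, 0.65, 0], [0, 0, 0], 0]
  ]
}}

```text
t: 16.4
eef_pos: [542.0, 43.6, 45.7]
tcp_rot: [-1.559, 0.91, -1.634]
ft_force: [0.6, -4.1, 1.8]
opening: 0.004
```

```bash
python3 - <<'E'
from h import *
s=st(); print(ck(s['eef_pos']))
goto(wd([10,0,46]),Rm=RR(38))
p=cam('wrist'); save(p,'w9.png')
for t in ('bottle','bottle_base','plate_face'):
  for d in nets.mark_of(p,t)[:2]: print(t,round(d['confidence'],2),ck(w(p,d['point'])))
E
```

```text
t 16.4 p [542.   43.6  45.7] rpy [-89.3  52.1 -93.6] F [ 0.6 -4.1  1.8] op 0.004 j [-0.43  0.8   1.92  0.98  1.1  -1.14]
[-16.3   0.1  45.7]
shift cm [-1.64  2.06  0.01] rot deg [-0.4  0.2 -0.1]
bottle 0.66 [47.4  1.6 15.3]
bottle_base 0.66 [-9.3  2.1 35.5]
```

View pics/w9.png

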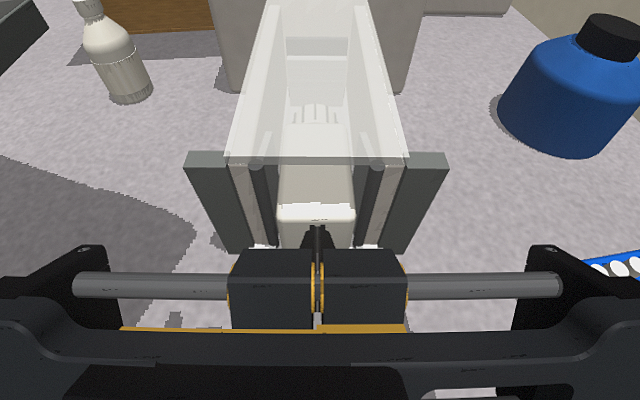

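Emit:
{"fn": "apply_moves", "kwargs": {
  "increments": [
    [[-0.5, 0.65, 0], [0, 0, 0], 0],
    [[-0.5, 0.65, 0], [0, 0, 0], 0],
    [[-0.5, 0.65, 0], [0, 0, 0], 0],
    [[-0.4, 0.45, 0], [0, 0, 0], 0],
    [[0, 0, 0], [0, 0, 0], 0]
  ]
}}

```text
t: 17.23
eef_pos: [544.1, 75.7, 45.7]
tcp_rot: [-1.56, 0.909, -1.635]
ft_force: [-1.0, -0.8, 0.2]
opening: 0.004
```

```bash
python3 - <<'E'
from h import *
s=st(); print(ck(s['eef_pos']))
goto(wd([25,0,46]),Rm=RR(38))
p=cam('wrist')
for t in ('bottle','bottle_base','bottle_cap','plate_face'):
  for d in nets.mark_of(p,t)[:2]: print(t,round(d['confidence'],2),ck(w(p,d['point'])))
E
```

```text
t 17.23 p [544.1  75.7  45.7] rpy [-89.4  52.1 -93.7] F [-1.  -0.8  0.2] op 0.004 j [-0.38  0.8   1.94  1.03  1.08 -1.14]
[16.   0.3 45.7]
shift cm [-0.58  0.69  0.03] rot deg [-0.4  0.2 -0.1]
bottle_base 0.59 [22.6  0.3 38.4]
```

Emit:
{"fn": "apply_moves", "kwargs": {
  "increments": [
    [[-0.12, 0.16, 0], [0, 0, 0], 0],
    [[-0.12, 0.16, 0], [0, 0, 0], 0],
    [[-0.12, 0.16, 0], [0, 0, 0], 0],
    [[-0.12, 0.16, 0], [0, 0, 0], 0],
    [[0, 0, 0], [0, 0, 0], 0]
  ]
}}

```text
t: 18.1
eef_pos: [545.3, 82.8, 45.4]
tcp_rot: [-1.558, 0.909, -1.636]
ft_force: [0.9, -1.5, 0.3]
opening: 0.008
```

Emit:
{"fn": "apply_moves", "kwargs": {
  "increments": [
    [[-0.12, 0.16, 0], [0, 0, 0], 0],
    [[-0.12, 0.16, 0], [0, 0, 0], 0],
    [[-0.06, 0.08, 0], [0, 0, 0], 0],
    [[0, 0, 0], [0, 0, 0], 0],
    [[0, 0, 0], [0, 0, 0], 0]
  ]
}}

```text
t: 18.73
eef_pos: [545.7, 88.1, 45.3]
tcp_rot: [-1.558, 0.909, -1.636]
ft_force: [-0.2, -3.8, -0.1]
opening: 0.006
```

```bash
python3 - <<'E'
from h import *
s=st(); print(ck(s['eef_pos']))
goto(wd([35,0,46]),Rm=RR(38))
E
```

```text
t 18.73 p [545.7  88.1  45.3] rpy [-89.3  52.1 -93.7] F [-0.2 -3.8 -0.1] op 0.006 j [-0.36  0.79  1.95  1.05  1.07 -1.14]
[28.4 -0.4 45.3]
shift cm [-0.46  0.48 -0.04] rot deg [-0.5  0.2 -0.1]
```

Emit:
{"fn": "apply_moves", "kwargs": {
  "increments": [
    [[-0.12, 0.16, 0], [0, 0, 0], 0],
    [[0, 0, 0], [0, 0, 0], 0],
    [[0, 0, 0], [0, 0, 0], 0],
    [[0, 0, 0], [0, 0, 0], 0],
    [[0, 0, 0], [0, 0, 0], 0]
  ]
}}

```text
t: 19.35
eef_pos: [545.9, 90.2, 45.3]
tcp_rot: [-1.558, 0.909, -1.636]
ft_force: [0.4, -2.5, 0.8]
opening: 0.003
```

Emit:
{"fn": "apply_moves", "kwargs": {
  "increments": [
    [[-0.12, 0.16, 0], [0, 0, 0], 0],
    [[0, 0, 0], [0, 0, 0], 0],
    [[0, 0, 0], [0, 0, 0], 0],
    [[0, 0, 0], [0, 0, 0], 0],
    [[0, 0, 0], [0, 0, 0], 0]
  ]
}}

```text
t: 19.98
eef_pos: [546.0, 92.4, 45.3]
tcp_rot: [-1.558, 0.909, -1.636]
ft_force: [0.0, -2.8, 0.6]
opening: 0.005
```

```bash
python3 - <<'E'
from h import *
s=st(); print(ck(s['eef_pos']))
p=cam('wrist')
for i in range(4): print(readout.state()['ft_force'].round(1)); p=cam('wrist')
for t in ('bottle','bottle_base','bottle_cap','plate_face'):
  for d in nets.mark_of(p,t)[:2]: print(t,round(d['confidence'],2),ck(w(p,d['point'])))
E
```

```text
t 19.98 p [546.   92.4  45.3] rpy [-89.3  52.1 -93.7] F [ 0.  -2.8  0.6] op 0.005 j [-0.35  0.79  1.95  1.06  1.06 -1.14]
[32.7 -0.5 45.3]
[ 0.1 -2.7 -0.1]
[ 0.3 -3.1 -1.5]
[-0.1 -4.1  0.6]
[-0.8 -2.8 -0.2]
```

Emit:
{"fn": "apply_moves", "kwargs": {
  "increments": [
    [[-0.12, 0.16, 0], [0, 0, 0], 0],
    [[0, 0, 0], [0, 0, 0], 0],
    [[0, 0, 0], [0, 0, 0], 0],
    [[0, 0, 0], [0, 0, 0], 0],
    [[0, 0, 0], [0, 0, 0], 0]
  ]
}}

```text
t: 21.05
eef_pos: [546.3, 94.1, 45.2]
tcp_rot: [-1.558, 0.908, -1.635]
ft_force: [-0.9, -3.0, 0.4]
opening: 0.001
```

```bash
python3 - <<'E'
from h import *
s=st(); print(ck(s['eef_pos']))
F=[]
for i in range(6): p=cam('wrist'); F.append(readout.state()['ft_force'])
print(np.mean(F,0).round(2))
save(p,'w10.png',(200,60,440,240),3.3)
E
```

```text
t 21.05 p [546.3  94.1  45.2] rpy [-89.3  52.  -93.7] F [-0.9 -3.   0.4] op 0.001 j [-0.34  0.79  1.95  1.06  1.06 -1.14]
[34.4 -0.6 45.2]
[-0.43 -3.64  0.91]
```

View pics/w10.png

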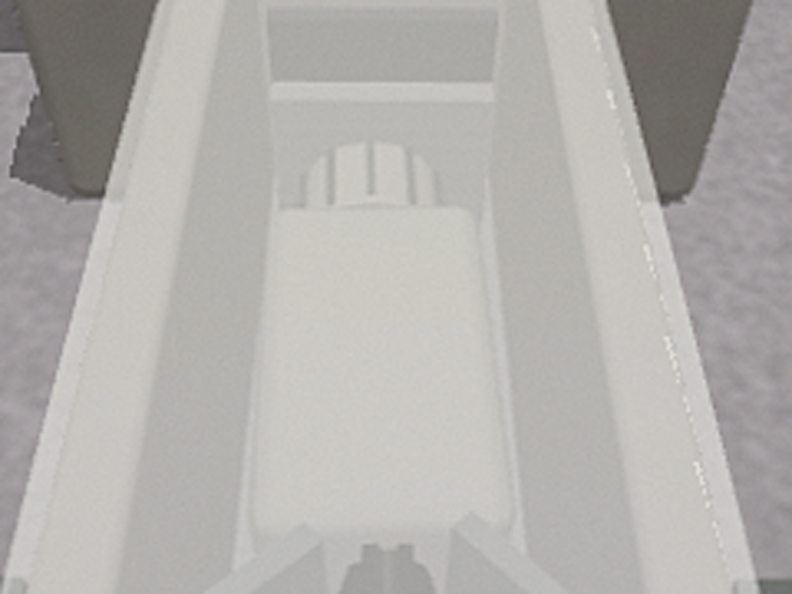

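```bash
python3 - <<'E'
from h import *
p=cam('wrist')
f=lambda u,v,z:ck(ray(p,(200+(u+.5)/3.3-.5,60+(v+.5)/3.3-.5),z))
print('plate top front',f(380,101,68),'plate top back',f(380,82,68))
print('cap front top',f(371,142,57)); print('base top',f(380,528,62),'shoulder top',f(380,208,62), 'lintel',f(380,590,100))
E
```

```text
plate top front [159.9   0.2  68. ] plate top back [168.1   0.2  68. ]
cap front top [158.4   2.5  57. ]
base top [39.2  0.2 62. ] shoulder top [126.4   0.2  62. ] lintel [  6.3   0.3 100. ]
```

Emit:
{"fn": "apply_moves", "kwargs": {
  "increments": [
    [[-0.14, 0.16, -0.03], [0, 0, 0], 0],
    [[0, 0, 0], [0, 0, 0], 0],
    [[0, 0, 0], [0, 0, 0], 0],
    [[0, 0, 0], [0, 0, 0], 0],
    [[0, 0, 0], [0, 0, 0], 0]
  ]
}}

```text
t: 22.02
eef_pos: [546.2, 95.9, 45.3]
tcp_rot: [-1.557, 0.907, -1.635]
ft_force: [-0.5, -5.2, 1.5]
opening: 0.005
```

```bash
cat > m.py <<'E'
from h import *
s=st(); print(ck(s['eef_pos']))
F=[]
for i in range(8): p=cam('wrist'); F.append(readout.state()['ft_force'])
print(np.mean(F,0).round(2))
# columns near x=315: row gradient peaks
g=p['img'][:,308:323].astype(float).mean((1,2)); d=np.diff(g)
for i in range(70,240):
    if abs(d[i])>3 and abs(d[i])>=max(abs(d[i-1]),abs(d[i+1])): print(i,d[i].round(1),end='; ')
E
python3 m.py
```

```text
t 22.02 p [546.2  95.9  45.3] rpy [-89.2  52.  -93.7] F [-0.5 -5.2  1.5] op 0.005 j [-0.34  0.79  1.95  1.06  1.06 -1.14]
[36.2 -0.4 45.3]
[-0.73 -4.1   1.14]
84 27.9; 90 -8.7; 103 6.3; 118 3.7; 121 -7.5; 224 -14.4; 226 -4.1;
```

```bash
cat > pl.py <<'E'
from h import *
p=cam('wrist'); M=np.array(p['mount'])
def go(img,pos,rpy,r0,r1):
    q=dict(p); q['T']=T_tool(dict(eef_pos=np.array(pos),tcp_rot=np.radians(rpy)))@M
    g=img[:,306:323].astype(float).mean((1,2)); d=np.diff(g)
    for i in range(r0,r1):
        if abs(d[i])>2.5 and abs(d[i])>=max(abs(d[i-1]),abs(d[i+1])):
            a=abs(d[i-1:i+2]); r=i+.5+(a[2]-a[0])/a.sum(); print(i,d[i].round(1),'x at z68',ck(ray(q,(315,r),68))[0],end='; ')
    print()
go(cv2.imread('pics/w9.png'),[542,43.6,45.7],[-89.3,52.1,-93.7],25,110)
s=readout.state(); go(p['img'],s['eef_pos'],np.degrees(s['tcp_rot']),70,125)
E
python3 pl.py
```

```text
36 -7.0 x at z68 205.7; 39 -3.0 x at z68 199.2; 55 23.0 x at z68 166.9; 59 -7.7 x at z68 158.8; 103 7.7 x at z68 91.8; 
84 27.5 x at z68 169.8; 90 -8.0 x at z68 161.6; 103 6.2 x at z68 144.2; 118 3.7 x at z68 125.5; 121 -7.9 x at z68 122.0; 123 5.6 x at z68 120.4;
```

Emit:
{"fn": "apply_moves", "kwargs": {
  "increments": [
    [[-0.12, 0.16, 0], [0, 0, 0], 0],
    [[-0.1, 0.13, 0], [0, 0, 0], 0],
    [[0, 0, 0], [0, 0, 0], 0],
    [[0, 0, 0], [0, 0, 0], 0],
    [[0, 0, 0], [0, 0, 0], 0]
  ]
}}

```text
t: 23.1
eef_pos: [546.9, 98.4, 45.2]
tcp_rot: [-1.555, 0.906, -1.635]
ft_force: [-1.0, -3.9, 1.1]
opening: 0.005
```

```bash
python3 m.py; echo; python3 pl.py
```

```text
t 23.1 p [546.9  98.4  45.2] rpy [-89.1  51.9 -93.7] F [-1.  -3.9  1.1] op 0.005 j [-0.34  0.79  1.95  1.07  1.06 -1.14]
[38.8 -0.9 45.2]
[-0.94 -4.06  1.06]
84 19.9; 89 -7.2; 102 5.5; 118 3.5; 122 8.3; 224 -13.8; 226 -4.5; 
36 -7.0 x at z68 205.7; 39 -3.0 x at z68 199.2; 55 23.0 x at z68 166.9; 59 -7.7 x at z68 158.8; 103 7.7 x at z68 91.8; 
84 19.1 x at z68 172.5; 89 -7.2 x at z68 164.5; 102 6.1 x at z68 146.9; 118 3.1 x at z68 127.7; 122 6.9 x at z68 123.7;
```

Emit:
{"fn": "apply_moves", "kwargs": {
  "increments": [
    [[-0.08, 0.12, -0.05], [0, 0, 0], 0],
    [[0, 0, 0], [0, 0, 0], 0],
    [[0, 0, 0], [0, 0, 0], 0],
    [[0, 0, 0], [0, 0, 0], 0],
    [[0, 0, 0], [0, 0, 0], 0]
  ]
}}

```text
t: 24.18
eef_pos: [546.8, 99.2, 45.2]
tcp_rot: [-1.554, 0.905, -1.634]
ft_force: [-0.9, -4.0, 1.4]
opening: 0.007
```

```bash
python3 m.py; echo; python3 pl.py
```

```text
t 24.18 p [546.8  99.2  45.2] rpy [-89.   51.8 -93.6] F [-0.9 -4.   1.4] op 0.007 j [-0.33  0.79  1.95  1.07  1.05 -1.14]
[39.5 -0.8 45.2]
[-1.02 -4.82  1.15]
84 18.4; 89 -8.0; 102 6.0; 118 3.7; 120 -5.7; 122 7.8; 224 -13.8; 226 -4.4; 
36 -7.0 x at z68 205.7; 39 -3.0 x at z68 199.2; 55 23.0 x at z68 166.9; 59 -7.7 x at z68 158.8; 103 7.7 x at z68 91.8; 
84 17.8 x at z68 173.0; 89 -8.5 x at z68 165.3; 102 6.3 x at z68 147.5; 118 3.1 x at z68 128.5; 122 8.0 x at z68 124.3;
```

Emit:
{"fn": "apply_moves", "kwargs": {
  "increments": [
    [[0, -0.3, 0], [0, 0, 0], 0],
    [[0, -0.4, 0], [0, 0, 0], 0],
    [[0, -0.6, 0], [0, 0, 0], 0],
    [[0, -1.0, 0], [0, 0, 0], 0],
    [[0, -1.0, 0], [0, 0, 0], 0]
  ]
}}

```text
t: 25.25
eef_pos: [543.9, 72.9, 66.3]
tcp_rot: [-1.557, 0.906, -1.635]
ft_force: [0.4, -0.7, -0.7]
opening: 0.003
```

Emit:
{"fn": "apply_moves", "kwargs": {
  "increments": [
    [[0, -1.0, 0], [0, 0, 0], 0],
    [[0, -1.5, 0], [0, 0, 0], 0],
    [[0, -2.0, 0], [0, 0, 0], 0],
    [[0, -2.0, 0], [0, 0, 0], 0],
    [[0, -2.0, 0], [0, 0, 0], 0]
  ]
}}

```text
t: 25.88
eef_pos: [537.7, 2.1, 119.2]
tcp_rot: [-1.561, 0.899, -1.639]
ft_force: [-0.9, 0.0, 0.9]
opening: 0.008
```

```bash
python3 - <<'E'
from h import *
s=st(); print(ck(s['eef_pos']))
p=cam('wrist'); save(p,'w11.png')
for t in ('bottle','bottle_base','bottle_cap','plate_face','flap_l','flap_r'):
  for d in nets.mark_of(p,t)[:2]: print(t,round(d['confidence'],2),ck(w(p,d['point'])),px(p,w(p,d['point'])).round())
E
```

```text
t 25.88 p [537.7   2.1 119.2] rpy [-89.4  51.5 -93.9] F [-0.9  0.   0.9] op 0.008 j [-0.5   0.67  1.88  0.86  1.22 -1.01]
[-57.9   1.6 119.2]
bottle_base 0.51 [41.6  0.8 37.3] [316. 192.]Traceback (most recent call last):
  File "<stdin>", line 5, in <module>
ValueError: it knows: bottle, bottle_base, bottle_cap, checker, lintel, petri, plate_face, round, slidebox, track, tubebox
```

```bash
python3 - <<'E'
from h import *
p=cam('wrist'); M=np.array(p['mount'])
def samp(im,q,tag):
    print(tag)
    for z in (85,70,50,30):
        r=[]
        for y in (-26,-20,-14,-8,0,8,14,20,26):
            u,v=px(q,wd([-2,y,z])).round().astype(int); r.append(int(im[v-1:v+2,u-1:u+2].mean()) if 2<u<637 and 2<v<397 else -1)
        print(z,r)
samp(p['img'],p,'now')
def old(n,pos,rpy):
    q=dict(p); q['T']=T_tool(dict(eef_pos=np.array(pos),tcp_rot=np.radians(rpy)))@M; samp(cv2.imread('pics/'+n),q,n)
old('w7.png',[528.9,-117,40.5],[-90.9,51.9,-95.1]); old('w9.png',[542,43.6,45.7],[-89.3,52.1,-93.7])
save(p,'x.png')
# plate/bottle edges seen through the roof
g=p['img'][:,306:323].astype(float).mean((1,2)); d=np.diff(g)
for i in range(40,230):
    if abs(d[i])>3 and abs(d[i])>=max(abs(d[i-1]),abs(d[i+1])): print(i,d[i].round(1),'z68',ck(ray(p,(315,i+.5),68))[0],'z62',ck(ray(p,(315,i+.5),62))[0])
E
```

```text
now
85 [90, 92, 92, 93, 117, 93, 93, 90, 94]
70 [89, 91, 92, 91, 149, 92, 92, 91, 92]
50 [88, 89, 89, 89, 156, 91, 89, 89, 91]
30 [88, 87, 88, 33, 62, 33, 88, 87, 88]
w7.png
85 [80, 82, 82, 82, 137, 83, 83, 82, 83]
70 [81, 81, 81, 81, 138, 82, 82, 82, 84]
50 [85, 83, 82, 82, 139, 83, 83, 81, 84]
30 [82, 97, 194, 222, 194, 223, 194, 99, 81]
w9.png
85 [72, 87, 173, 173, 173, 173, 173, 151, 71]
70 [65, 160, 172, 173, 172, 173, 173, 167, 68]
50 [68, 231, 231, 232, 233, 232, 232, 232, 128]
30 [90, 127, 127, 42, 57, 65, 128, 128, 108]
48 86.1 z68 276.8 z62 288.5
77 -7.8 z68 202.4 z62 212.0
79 -4.9 z68 197.9 z62 207.4
93 16.6 z68 167.9 z62 176.6
98 -7.4 z68 157.9 z62 166.3
106 6.9 z68 142.7 z62 150.6
120 6.8 z68 117.8 z62 125.0
179 -3.3 z68 33.3 z62 38.2
183 -56.2 z68 28.5 z62 33.3
190 37.4 z68 20.3 z62 24.9
193 -65.3 z68 16.9 z62 21.4
205 10.3 z68 3.8 z62 7.8
223 -22.3 z68 -14.6 z62 -11.1
226 -16.8 z68 -17.5 z62 -14.1
```

```bash
python3 - <<'E'
from h import *
st()
a=cam('top')
for t in ('tubebox','petri','slidebox','round1'): find(a,t)
print(env.job_done())
E
```

```text
t 26.18 p [537.5   3.7 117.8] rpy [-89.5  51.6 -93.9] F [ 0.1 -0.1 -0.2] op 0.004 j [-0.5   0.68  1.88  0.87  1.22 -1.01]
tubebox mark 0.8 [740. -19.  -0.] [290. 136.]
round1 mark 0.69 [334. 285.   1.] [197. 259.]
round1 mark 0.59 [ 725. -240.    1.] [357. 140.]
round1 mark 0.55 [ 732. -124.    1.] [322. 138.]
the job is handed in; nothing more can be done
None
```

The white bottle is lying inside the checker against the sensing plate, both flaps are shut behind it, and the job is handed in. No verdict came back, so what follows rests on my own measurements.

**What I did:** I gripped the bottle, set it between the guide strips and pushed it cap first through the gate with closed fingers leaning about 38° below horizontal. I stopped when the camera showed the plate pressed back about 6 mm, then drew the fingers out along their own axis. It took about 26 s of the 59 s allowed.

**Last checks:**
- **Flaps:** both leaves show closed in the wrist image, uniformly grey with the slit in the middle, matching the picture from before the push.
- **Bottle position:** the base is about 38 mm inside the gate and the cap is roughly 1 mm from the plate, which is back at its rest position. One network reading put the base at 41.6 mm, 3 to 4 mm deeper.
- **Robot:** the arm is clear, with force near zero.
- **Other things on the bench:** the tube box and the three round bottles are where they were. The petri dish and slide box were not detected in the last top view, so I could not confirm them, but the arm went nowhere near touching them.

**Disagreement:** the force at full press averaged about 4.8 N, while the plate's spring should give about 6 N at 6 mm. I put this down to friction holding the bottle and to sensor noise. The force readings I saw against the plate never went above about 5 N, far below the 25 N limit.

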